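Roll the pin clear, then shut the tin's tray

ROBOT

A 6-joint arm with a two-finger parallel gripper is mounted at the origin on the work surface. World frame = base frame: x ahead of the robot, y to its left, z up, the work surface at z = 0. Lengths are in m, angles in rad, forces in N, time in s.
With the tool pointing down it reaches from about 0.35 to 0.875 m from the base axis. Payload 4.2 kg.
Tool frame: the origin (TCP) lies midway between the tips of the shut fingers; the grasp point (between the pads) lies grip_point_offset behind it (grip_point_offset is the distance from the TCP to the grasp point, in m); z points along the fingers, y is the line along which they close (so a half turn about z gives the same grasp; the last joint's range is limited). The gripper opens to 85 mm and grips with 20 to 120 N. Pads are 22 mm wide; open, the fingers measure 114 mm over their backs; the gripper's body (76 mm by 85 mm) begins 54 mm behind the grasp point. The pads swing forward as they close: fully open they stand 13 mm farther back than shut.
Start: joints at [-0.869, 0.385, 0.008, 0, -1.194, -0.259], TCP at [0.268, -0.565, 0.231] pointing down, gripper open.
Joint ranges: [-3.14, 3.14], [-1.21, 2.06], [-1.07, 1.41], [-3.16, 2.05], [-2.99, -0.16], [-3.1, 3.1]. Speed limits (rad/s): [2.79, 2.79, 3.14, 3.14, 3.14, 3.14].

INTERFACE

Orientations are given as a unit quaternion [w, x, y, z].
In Python, from rig import get_state, get_image, get_calibration, job_done, grip_point_offset gives the robot as it stands. The module is installed in compiled form; this text tells all that it offers.
- The arm moves only by the shell command python3 -m creep 'ROWS' [FORCE]. ROWS is a JSON object of lists of equal length, an entry for each row: "delta_rot": the turn, a rotation vector about the tool's x, y, z in degrees, a list of three; "linear": the shift along the tool's x, y, z in m, a list of three; "gripper": the gripper's target within -1 to 1 (shut at 1, half-way at 0, fully open at -1). In form: {"delta_rot": [[rx, ry, rz], ...], "linear": [[dx, dy, dz], ...], "gripper": [gripper, ...]}. A call has exactly 5 rows; each row is the pose to reach, as a shift and turn from the pose commanded when the call began, along the tool's axes at that moment; what a row does not reach only later rows make up. A row lasts 1/10 s, in which the tool goes at most 50 mm and 8.59 degrees, less where a joint would pass 70% of its speed; a pose out of reach is approached as far as the arm can. A call with a gripper value outside its range is refused whole. The fingers move at their own pace and stop on an object; FORCE is the grip in N (left out, the last holds). Time passes only in rows, so rows that repeat a pose let the fingers close, or fill a call up. It gives the time, the measured TCP pose, the force, the opening and the grip force at its end, in the units of the state.
- get_state(): the state, without advancing time (a new reading comes with each control period).
- get_image(name): name is "scene" or "side" or "wrist"; returns (picture, depth): 384x512x3 uint8, blue, green, red; 384x512 float32, m along the optical axis (not along the pixel's ray), 0 where there is no reading.
- get_calibration(name): a dict with "fovy" (degrees; the focal length in pixels is half the picture's height over the tangent of half this angle, whatever the lens; pixels are square), "cx", "cy" (the principal point, pixels), "cam_to_world" (4x4, takes a point from camera to world coordinates); the wrist camera has in their place "mount" (4x4, takes a point from camera to tool coordinates, whose origin is the TCP and whose axes are the flange's). Camera axes: x right, y up, looking along -z (the intrinsics and any distortion apply to the point x, -y, -z); pixel columns grow to the right and rows downward; lengths in m; the calibration is good to about 2 mm. A picture is of the moment at which its call begins: read the wrist's pose just before it. get_calibration takes no time and is no camera call.
- job_done(): hands the job in; it is judged then, once.
The state is a dict: "time_s": time; "qpos": joint angles; "joint_vel": joint speeds; "joint_efforts": joint torques, N m; "position": TCP position; "tcp_rot": TCP orientation; "wrist_force": force on the tool from outside, world axes, zero at the start; "moment": the same for the moment, N m; "finger_gap": finger opening in m; "grip_force": force on a finger pad.
Only numpy, scipy, OpenCV 4.12 (cv2) and the standard library are available. Lean on these libraries where they do the work, as an engineer would, in place of code of your own. Each camera call takes 0.05 s, during which the arm holds its last target. There are 200 camera calls.

TASK

The rolling pin lies in front of the tin's pulled-out tray. With your fingertips on top of the pin, roll it (do not slide or lift it) over the cork liner, away from the tin, until it lies still along the inlaid wooden strip, resting on it; after that, push the tray fully home into the tin. Nothing is to be picked up, and leave the jar, cup, egg slicer, plates, mug and spice jar undisturbed.

Things in the scene. Friction and masses are not known exactly. Their poses are not given: they have to be found in the camera images.
- pin: wooden rolling pin, loose, 0.4 to 0.75 kg: roller 64 mm in diameter, 200 mm long, plus a 60 mm handle (28 mm thick, clear of the liner) at each end. Origin mid-roller on the axis, 32 mm above the liner, 35 mm above the shelf top; x along the pin; y, z turn as it rolls, z up at the start. Fingers and cork grip it well; rolling slowly, it stops by itself within about 1 cm
- strip: flat dark wooden strip let in flush across the fixed cork liner, 330 x 24 mm; the pin's place, 110 to 180 mm from it at the start. Origin at its middle on the liner's surface (liner 340 x 660 mm, 3 mm above the shelf top); x along it, y across it towards the pin and the tin, z up. The pin starts within 6 degrees of parallel to it
- tray_front (a point): centre of the outer face of the tray's flat front (178 mm wide, no handle, 8 to 60 mm above the liner; this point 34 mm above it). x points into the tin, the way the tray shuts; z up. Moves with the tray. The fixed grey aluminium tin, 190 mm wide, 150 mm deep, 70 mm high, stands on the liner, on the far side of the pin from the strip
- tray (a joint): how far the tray is pulled out, in m: 0 fully home (it meets a stop), 0.04 to 0.07 at the start, 0.09 at most. It slides stiffly, about 1.5 N, and stays where it is left
- jar: small round glass jar with a clip-on lid, 68 mm across, 80 mm high, on the liner beyond the strip; leave alone. Origin under its centre
- cup: red plastic measuring cup, 72 mm across, 58 mm high, with a straight handle along its x, 75 mm from its centre, on the liner beyond the strip; leave alone. Origin under its centre
- slicer: steel egg slicer, 90 x 120 x 38 mm, beside the liner; leave alone. Origin under its centre
- plate_low: lower of two stacked white plates, 190 mm across, off to the robot's right; leave alone. Origin under its centre
- plate_top: upper of the two stacked plates; leave alone. Origin under its centre
- mug: ceramic mug, 76 mm across, 85 mm high, beside the liner; leave alone. Origin under its centre
- spice: small lidded spice jar, 44 mm across, 85 mm high, beside the liner; leave alone. Origin under its centre

How it is judged:
On the way, in this order (a step that is already met when the one before it is completed fails the run):
1. the pin rolls: it turns over by more than 140 degrees as it goes (angle between pin's own z axis and vertical above 2.45 rad).
2. the pin lies still along the strip, the tray still pulled out (y of pin in the frame of strip between -0.013 and 0.013 m and x of pin in the frame of strip between -0.06 and 0.06 m and angle between the x axis of pin and the x axis of strip, either way round below 0.14 rad and linear speed of pin below 0.02 m/s and height (world z) of pin below 0.04 m and value of joint tray above 0.03 m), for 0.3 s.
3. the tray is pushed home (value of joint tray below 0.005 m), for 0.2 s.
At the end, for the whole second after the job is handed in: The pin lies still on the liner, its axis within 13 mm of the strip's centre line, within 60 mm of its middle lengthwise and within 8 degrees of parallel; the tray is within 5 mm of fully home (y of pin in the frame of strip between -0.013 and 0.013 m and x of pin in the frame of strip between -0.06 and 0.06 m and angle between the x axis of pin and the x axis of strip, either way round below 0.14 rad and linear speed of pin below 0.02 m/s and height (world z) of pin below 0.04 m and value of joint tray between -0.005 and 0.005 m); the robot touches nothing.
It fails at once if the pin is lifted or carried (more than 10 mm off the liner) (height (world z) of pin above 0.045 m).
It fails at once if the pin is stood up on end or tipped (not (angle between pin's own x axis and vertical between 1.35 and 1.79 rad)).
It fails at once if a bystander (jar, cup, egg slicer, plates, mug, spice jar) is shifted more than 20 mm or tipped (distance of any of jar, cup, slicer, plate_low, plate_top, mug, spice from where it was at the start of the episode above 0.02 m or angle between any of jar, cup, slicer, plate_low, plate_top, mug, spice's own z axis and vertical above 0.3 rad).
It also fails if it takes over 70 s, if anything falls off the work surface, if the arm or the gripper's body presses on something with over 40 N, if the wrist force passes 120 N, or if a joint passes its speed limit or range.

## Working session

There is one attempt and no reset: what is moved stays moved. The work goes in short steps, Python scripts to look and compute and a shell command to move; the robot and the scene stay as the last step left them, time stands still between calls to the robot, and variables do not carry over. Pictures are saved under pics/ and viewed, at most 10 in all, crops included, and the job is handed in when it is done.

```bash
mkdir -p pics; cat > h.py <<'E'
import numpy as np, cv2
from rig import *
from scipy.spatial.transform import Rotation as R
def K(n):
    c=get_calibration(n); f=192/np.tan(np.radians(c["fovy"])/2); return c,f
def ray(n,u,v,T=None):
    c,f=K(n); T=np.array(c["cam_to_world"]) if T is None else T
    d=np.array([(u-c["cx"])/f,-(v-c["cy"])/f,-1.]); return T[:3,3],T[:3,:3]@d
def onz(n,u,v,z,T=None):
    o,d=ray(n,u,v,T); return o+d*(z-o[2])/d[2]
def pt(n,u,v,D):
    o,d=ray(n,u,v); return o+d*D[int(v),int(u)]
E
python3 - <<'E'
from h import *
s=get_state(); print(s["position"],s["tcp_rot"],grip_point_offset,s["finger_gap"])
for n in("scene","side"):
    im,d=get_image(n); cv2.imwrite(f"pics/{n}0.png",im); np.save(n+"0.npy",d); c=get_calibration(n); print(n,c)
    
E
```

```text
[ 0.26754026 -0.56419362  0.2302109 ] [-2.91676632e-04 -2.19492399e-01  9.75613587e-01  1.06311941e-03] 0.0187 0.08516942404087775
scene {'fovy': 48.41610345869478, 'cx': 252.46647669936158, 'cy': 194.8583505926074, 'cam_to_world': array([[ 0.30141585, -0.71835774,  0.62698536,  1.44396052],
       [ 0.95346132,  0.22173656, -0.20431447, -0.35514614],
       [ 0.00774531,  0.65938991,  0.75176124,  1.11984506],
       [ 0.        ,  0.        ,  0.        ,  1.        ]])}
side {'fovy': 52.32490215922164, 'cx': 253.3990419579471, 'cy': 193.66800771414484, 'cam_to_world': array([[ 0.87411592,  0.24617001, -0.41871433, -0.09081956],
       [-0.48565199,  0.45710172, -0.74511755, -1.18416893],
       [ 0.00796945,  0.85466856,  0.51911285,  0.85146958],
       [ 0.        ,  0.        ,  0.        ,  1.        ]])}
```

View pics/scene0.png

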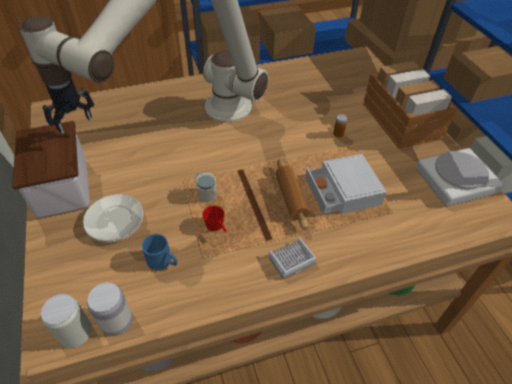

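View pics/side0.png

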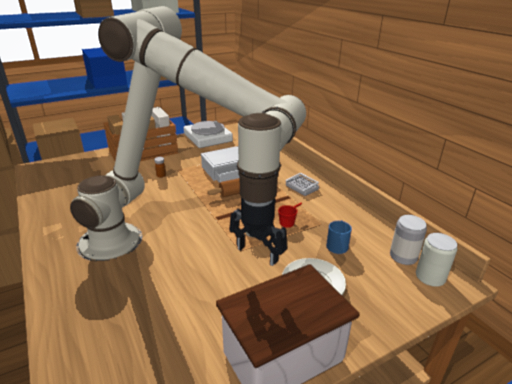

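The scene view shows the strip from (240,170) to (269,239), the pin from about (281,163) to (303,218), and the tray front's left edge at about (308,170) to (325,212). The jar is at (206,187), the cup at (214,218), and the slicer at (293,258).

```bash
python3 - <<'E'
from h import *
im=cv2.imread("pics/scene0.png"); D=np.load("scene0.npy")
c,f=K("scene"); T=np.array(c["cam_to_world"])
v,u=np.mgrid[:384,:512]
d=np.stack([(u-c["cx"])/f,-(v-c["cy"])/f,-np.ones_like(u,float)],-1)*D[...,None]
P=d@T[:3,:3].T+T[:3,3]
def fit(m,name):
    p=P[m]; ctr=p.mean(0); w,V=np.linalg.eigh(np.cov(p[:,:2].T)); a=V[:,1]
    t=(p[:,:2]-ctr[:2])@a; b=(p[:,:2]-ctr[:2])@V[:,0]
    print(name,m.sum(),ctr.round(4),"ax",a.round(3),"t",np.percentile(t,[0,2,98,100]).round(3),"b",np.percentile(b,[2,98]).round(3),"z",np.percentile(p[:,2],[2,50,98]).round(3)); return ctr[:2]+a*(t.max()+t.min())/2,a
g=im.max(2).astype(int)
box=lambda a,b,cc,e:(u>=a)&(u<=b)&(v>=cc)&(v<=e)
print("strip", im[205,254],im[205,245],im[190,290],im[185,340])
gray=im.max(2)<110
m=box(234,275,165,243)&gray&(P[...,2]<.015); 
n,l,st,_=cv2.connectedComponentsWithStats(m.astype(np.uint8)); k=1+st[1:,4].argmax(); sc,sa=fit(l==k,"strip"); print(sc)
sat=(im.max(2).astype(int)-im.min(2))
m=box(272,312,155,225)&(P[...,2]>.02)&(P[...,2]<.1)&(sat>50)
n,l,st,_=cv2.connectedComponentsWithStats(m.astype(np.uint8)); k=1+st[1:,4].argmax(); pc,pa=fit(l==k,"pin"); print(pc)
mm=(l==k)&(P[...,2]>.06); fit(mm,"pin top")
m=box(300,390,150,215)&(P[...,2]>.03)&(sat<50); fit(m&(P[...,2]>.063),"tin top"); fit(m&(P[...,2]<.063),"tray etc")
ov=np.zeros_like(im)
q=box(300,390,150,215)&(P[...,2]>.05)&(sat<50)
for nm,b in dict(jar=box(193,218,172,202),cup=box(200,228,204,232),sl=box(268,318,238,278)).items(): 
    p=P[b&(P[...,2]>.015)]; print(nm,p.min(0).round(3),p.max(0).round(3))
big=cv2.resize(im[150:280,190:400],None,fx=3.5,fy=3.5,interpolation=cv2.INTER_CUBIC); cv2.imwrite("pics/crop.png",big)
E
```

```text
strip [23 42 69] [ 69 106 144] [ 40  71 107] [157 156 155]
strip 473 [ 0.5591 -0.0596  0.0042] ax [-1.    -0.002] t [-0.148 -0.142  0.166  0.177] b [-0.011  0.011] z [-0.001  0.004  0.009]
[ 0.54414285 -0.05962156]
pin 982 [0.584  0.0647 0.0577] ax [-0.997  0.076] t [-0.136 -0.124  0.153  0.174] b [-0.03   0.025] z [0.031 0.061 0.07 ]
[0.5651925  0.06616328]
pin top 515 [0.5695 0.0679 0.0651] ax [-0.997  0.077] t [-0.096 -0.091  0.1    0.109] b [-0.021  0.021] z [0.06  0.065 0.071]
tin top 1878 [0.5998 0.2773 0.0785] ax [-0.847  0.532] t [-1.051 -0.093  0.108  0.127] b [-0.093  0.098] z [0.065 0.074 0.079]
tray etc 620 [0.6241 0.2148 0.045 ] ax [-0.761 -0.649] t [-0.138 -0.133  0.131  0.141] b [-0.088  0.079] z [0.03  0.045 0.062]
jar [ 0.427 -0.355  0.015] [ 1.444 -0.168  1.12 ]
cup [ 0.561 -0.355  0.015] [ 1.444 -0.175  1.12 ]
sl [ 0.749 -0.355  0.015] [1.444 0.046 1.12 ]
```

View pics/crop.png

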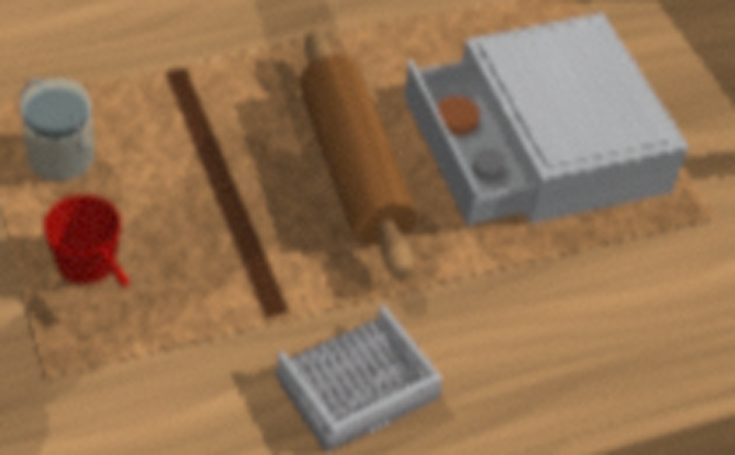

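The crop confirms these positions. The strip lies almost along world x at y≈-0.06. The pin's centre is at about (0.567, 0.067), yawed about 4.4°, with its top at z≈0.067. I'll use strokes with the fingers spread along the pin. First I move above it.

```bash
python3 -m creep '{"delta_rot":[[0,0,0],[0,0,0],[0,0,0],[0,0,0],[0,0,0]],"linear":[[-0.038,0.032,0],[-0.076,0.064,0],[-0.114,0.096,0],[-0.152,0.128,0],[-0.19,0.16,0]],"gripper":[0,0,0,0,0]}' 30
python3 -m creep '{"delta_rot":[[0,0,0],[0,0,0],[0,0,0],[0,0,0],[0,0,0]],"linear":[[-0.038,0.032,0],[-0.076,0.064,0],[-0.114,0.096,0],[-0.152,0.128,0],[-0.19,0.16,0]],"gripper":[0,0,0,0,0]}'
python3 -m creep '{"delta_rot":[[0,0,-8],[0,0,-16],[0,0,-24],[0,0,-32],[0,0,-40]],"linear":[[-0.038,0.032,0],[-0.076,0.064,0],[-0.114,0.096,0],[-0.152,0.128,0],[-0.162,0.131,0]],"gripper":[0,0,0,0,0]}'
python3 -m creep '{"delta_rot":[[0,0,-8],[0,0,-16],[0,0,-20],[0,0,-20],[0,0,-20]],"linear":[[0,0,0],[0,0,0],[0,0,0],[0,0,0],[0,0,0]],"gripper":[0,0,0,0,0]}'
cat > look.py <<'E'
from h import *
import sys
s=get_state(); p=np.array(s["position"]); q=s["tcp_rot"]; Rt=R.from_quat([q[1],q[2],q[3],q[0]])
print("t",s["time_s"],"tcp",p.round(4),"x",Rt.as_matrix()[:,0].round(3),"y",Rt.as_matrix()[:,1].round(3),"F",np.round(s["wrist_force"],1),"gap",s["finger_gap"])
im,D=get_image("wrist"); c,f=K("wrist"); M=np.eye(4); M[:3,:3]=Rt.as_matrix(); M[:3,3]=p; T=M@np.array(c["mount"])
np.savez(sys.argv[1]+".npz",T=T,D=D); cv2.imwrite(f"pics/{sys.argv[1]}.png",im)
E
python3 look.py w1
```

```text
time_s: 0.6
position: [0.3711, -0.3368, 0.231]
tcp_rot: [-0.0, -0.219, 0.976, 0.0]
wrist_force: [1.2, 0.7, 0.4]
finger_gap: 0.0429
grip_force: 0.0
time_s: 1.1
position: [0.4742, -0.1107, 0.2312]
tcp_rot: [-0.0, -0.22, 0.976, 0.0]
wrist_force: [0.2, -0.1, -0.2]
finger_gap: 0.0427
grip_force: 0.0
time_s: 1.6
position: [0.5656, 0.0793, 0.2304]
tcp_rot: [-0.0, -0.544, 0.839, 0.0]
wrist_force: [-1.1, -0.1, -0.4]
finger_gap: 0.0428
grip_force: 0.0
time_s: 2.1
position: [0.5641, 0.075, 0.231]
tcp_rot: [-0.0, -0.677, 0.736, 0.0]
wrist_force: [0.5, 0.1, 0.1]
finger_gap: 0.0427
grip_force: 0.0
t 2.1 tcp [0.5641 0.075  0.231 ] x [-0.082 -0.997  0.   ] y [-0.997  0.082  0.001] F [0.5 0.1 0.1] gap 0.042673746536757304
```

View pics/w1.png

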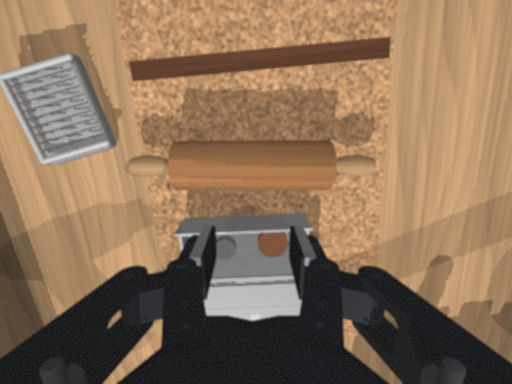

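The wrist view shows the strip from (132,70) to (389,48) and the roller from (169,141) to (335,190). The tray front's top edge runs along row ~218–232, columns 178–312. Now the precise numbers.

```bash
cat > meas.py <<'E'
from h import *
import sys
n=sys.argv[1]; im=cv2.imread(f"pics/{n}.png"); z=np.load(n+".npz"); T=z["T"]; D=z["D"]; c,f=K("wrist")
v,u=np.mgrid[:384,:512]
d=np.stack([(u-c["cx"])/f,-(v-c["cy"])/f,-np.ones_like(u,float)],-1)*D[...,None]
P=d@T[:3,:3].T+T[:3,3]; hsv=cv2.cvtColor(im,cv2.COLOR_BGR2HSV)
def axis(m,h,name):
    k,l,st,_=cv2.connectedComponentsWithStats(m.astype(np.uint8)); i=1+st[1:,4].argmax()
    cnt,_=cv2.findContours((l==i).astype(np.uint8),0,2); (cx,cy),wh,a=r=cv2.minAreaRect(max(cnt,key=cv2.contourArea))
    b=cv2.boxPoints(r); W=[]
    e=[(b[0]+b[1])/2,(b[2]+b[3])/2] if np.linalg.norm(b[0]-b[1])<np.linalg.norm(b[1]-b[2]) else [(b[1]+b[2])/2,(b[3]+b[0])/2]
    W=[onz("wrist",*q,h,T) for q in e]; W.sort(key=lambda w:w[0]); w=W[1]-W[0]
    C=(W[0]+W[1])/2; ang=np.degrees(np.arctan2(w[1],w[0]))
    print(name,"C",C.round(4),"len",np.linalg.norm(w).round(4),"ang",ang.round(2),"rect",np.round(r[1],1),"zdepth",P[...,2][l==i].mean().round(4)); return C,ang
if len(sys.argv)>2: s0,s1=map(int,sys.argv[2:4])
else: s0,s1=0,384
valid=(v<235)&(u>100)&(u<410)
S,sa=axis((im.max(2)<90)&(P[...,2]<.012)&valid,.003,"strip")
Q,pa=axis((P[...,2]>.040)&(P[...,2]<.09)&valid&(hsv[...,1]>110)&(v<200),.035,"pin")
a=np.radians(sa); X=np.array([np.cos(a),np.sin(a)]);Y=np.array([-X[1],X[0]]); r=Q[:2]-S[:2]
print("pin in strip x,y",(r@X).round(4),(r@Y).round(4),"rel ang",round(pa-sa,2),"cam",T[:3,3].round(3))
g=valid&(hsv[...,1]<50)&(P[...,2]>.055)&(P[...,2]<.07)&(u>170)&(u<320)&(v>205)
p=P[g]; print("tray rim n",len(p), "min y by x:")
for x in np.arange(.48,.66,.02):
    k=p[(abs(p[:,0]-x)<.01)]; 
    if len(k): print(round(x,2),np.percentile(k[:,1],3).round(4),k[:,2].max().round(3))
print("rim x range",p[:,0].min(),p[:,0].max())
E
python3 meas.py w1
```

```text
strip C [ 0.6296 -0.0512  0.003 ] len 0.0079 ang 5.64 rect [2.5 6.1] zdepth 0.0042
pin C [0.5645 0.0694 0.035 ] len 0.2203 ang -4.69 rect [ 48. 170.] zdepth 0.0613
pin in strip x,y -0.053 0.1264 rel ang -10.33 cam [0.558 0.002 0.374]
tray rim n 556 min y by x:
0.5 0.1497 0.064
0.52 0.1487 0.065
0.54 0.1484 0.065
0.56 0.1476 0.064
0.58 0.1467 0.065
0.6 0.1462 0.066
0.62 0.1457 0.064
0.64 0.1445 0.064
0.66 0.1437 0.065
rim x range 0.49435502369708967 0.6712464361651171
```

```bash
sed -i 's/im.max(2)<90)&(P\[...,2\]<.012)&valid/cv2.morphologyEx(((im.max(2)<110)\&(P[...,2]<.015)\&valid\&(v<85)).astype(np.uint8),cv2.MORPH_CLOSE,np.ones((5,5)))>0)/' meas.py; python3 meas.py w1 | egrep "strip|pin"
python3 - <<'E'
from h import *
T=np.load("w1.npz")["T"]
a,b=[onz("wrist",*q,.003,T) for q in((132,70),(389,48))]; print(a,b,(a+b)/2,np.degrees(np.arctan2(*(a-b)[1::-1])))
E
```

```text
strip C [ 0.5454 -0.0596  0.003 ] len 0.3304 ang 0.16 rect [ 19.3 260.1] zdepth 0.0054
pin C [0.5645 0.0694 0.035 ] len 0.2203 ang -4.69 rect [ 48. 170.] zdepth 0.0613
pin in strip x,y 0.0194 0.129 rel ang -4.85 cam [0.558 0.002 0.374]
[ 0.70863098 -0.06040749  0.003     ] [ 0.38101845 -0.05904878  0.003     ] [ 0.54482472 -0.05972814  0.003     ] -0.23762196905370783
```

```bash
python3 -m creep '{"delta_rot":[[0,0,0],[0,0,0],[0,0,0],[0,0,0],[0,0,0]],"linear":[[-0.006,0,0.045],[-0.012,0,0.09],[-0.012,0,0.135],[-0.012,0,0.158],[-0.012,0,0.158]],"gripper":[0,0,0,0,0]}'
python3 -m creep '{"delta_rot":[[0,0,0],[0,0,0],[0,0,0],[0,0,0],[0,0,0]],"linear":[[0,0,0.001],[0,0,0.002],[0,0,0.003],[0,0,0.004],[0,0,0.004]],"gripper":[0,0,0,0,0]}'
```

```text
time_s: 2.65
position: [0.5626, 0.0859, 0.0695]
tcp_rot: [-0.004, -0.677, 0.736, 0.002]
wrist_force: [0.4, -0.7, 0.7]
finger_gap: 0.0425
grip_force: 0.0
time_s: 3.15
position: [0.5655, 0.0871, 0.07]
tcp_rot: [0.001, -0.678, 0.735, -0.0]
wrist_force: [-0.7, 0.1, -0.1]
finger_gap: 0.043
grip_force: 0.0
```

```bash
python3 -m creep '{"delta_rot":[[0,0,0],[0,0,0],[0,0,0],[0,0,0],[0,0,0]],"linear":[[0,0,0.001],[0,0,0.002],[0,0,0.003],[0,0,0.003],[0,0,0.003]],"gripper":[0,0,0,0,0]}'
```

```text
time_s: 3.65
position: [0.5652, 0.087, 0.0662]
tcp_rot: [-0.0, -0.678, 0.735, 0.0]
wrist_force: [-0.6, -0.5, 0.7]
finger_gap: 0.043
grip_force: 0.0
```

```bash
python3 -m creep '{"delta_rot":[[0,0,0],[0,0,0],[0,0,0],[0,0,0],[0,0,0]],"linear":[[0,0,0.001],[0,0,0.002],[0,0,0.002],[0,0,0.002],[0,0,0.002]],"gripper":[0,0,0,0,0]}'
```

```text
time_s: 4.15
position: [0.5653, 0.087, 0.0643]
tcp_rot: [0.0, -0.678, 0.735, -0.0]
wrist_force: [0.9, 0.3, -0.1]
finger_gap: 0.0428
grip_force: 0.0
```

```bash
python3 -m creep '{"delta_rot":[[0,0,0],[0,0,0],[0,0,0],[0,0,0],[0,0,0]],"linear":[[0,0,0.001],[0,0,0.002],[0,0,0.002],[0,0,0.002],[0,0,0.002]],"gripper":[0,0,0,0,0]}'
```

```text
time_s: 4.65
position: [0.5656, 0.0873, 0.0635]
tcp_rot: [0.001, -0.678, 0.735, -0.0]
wrist_force: [-2.3, 0.6, 5.9]
finger_gap: 0.0427
grip_force: 3.0
```

```bash
python3 -m creep '{"delta_rot":[[0,0,0],[0,0,0],[0,0,0],[0,0,0],[0,0,0]],"linear":[[0,0,0.001],[0,0,0.002],[0,0,0.002],[0,0,0.002],[0,0,0.002]],"gripper":[0,0,0,0,0]}'
```

```text
time_s: 5.15
position: [0.5657, 0.0877, 0.0631]
tcp_rot: [0.001, -0.678, 0.735, -0.0]
wrist_force: [-4.6, 3.0, 14.3]
finger_gap: 0.0431
grip_force: 7.2
```

```bash
python3 -m creep '{"delta_rot":[[0,0,-0.2],[0,0,-0.5],[0,0,-0.8],[0,0,-1.2],[0,0,-1.5]],"linear":[[0.004,0,0],[0.011,0,0],[0.019,0,0],[0.027,0,0],[0.034,0,0]],"gripper":[0,0,0,0,0]}'
```

```text
time_s: 5.65
position: [0.5629, 0.053, 0.0649]
tcp_rot: [0.001, -0.688, 0.726, -0.001]
wrist_force: [-9.1, 1.5, 24.1]
finger_gap: 0.0426
grip_force: 12.4
```

```bash
python3 -m creep '{"delta_rot":[[0,0,-0.3],[0,0,-0.6],[0,0,-0.9],[0,0,-1.2],[0,0,-1.2]],"linear":[[0.008,0,0],[0.016,0,0],[0.023,0,0],[0.028,0,0],[0.030,0,-0.003]],"gripper":[0,0,0,0,0]}'
```

```text
time_s: 6.15
position: [0.5609, 0.0226, 0.0649]
tcp_rot: [0.001, -0.695, 0.719, -0.0]
wrist_force: [0.1, 0.4, 0.3]
finger_gap: 0.0426
grip_force: 0.0
```

```bash
python3 -m creep '{"delta_rot":[[0,0,0],[0,0,0],[0,0,0],[0,0,0],[0,0,0]],"linear":[[0,0,-0.03],[0,0,-0.06],[-0.02,0,-0.08],[-0.03,0,-0.08],[-0.03,0,-0.08]],"gripper":[0,0,0,0,0]}' | head -2
python3 look.py w2; python3 meas.py w2 | egrep "strip|pin"
```

```text
time_s: 6.65
position: [0.5617, 0.0542, 0.1431]
t 6.65 tcp [0.5617 0.0542 0.1431] x [-0.032 -0.999 -0.001] y [-0.999  0.032 -0.   ] F [-0.8  0.2 -0.4] gap 0.04266194458748555
strip C [ 0.5569 -0.059   0.003 ] len 0.3023 ang -0.01 rect [ 25.6 309. ] zdepth 0.0053
pin C [0.5619 0.0327 0.035 ] len 0.2251 ang -1.81 rect [ 65. 234.] zdepth 0.0619
pin in strip x,y 0.005 0.0917 rel ang -1.8 cam [ 0.56  -0.019  0.286]Traceback (most recent call last):
  File "meas.py", line 27, in <module>
    print("rim x range",p[:,0].min(),p[:,0].max())
                        ~~~~~~~~~~^^
    return umr_minimum(a, axis, None, out, keepdims, initial, where)
ValueError: zero-size array to reduction operation minimum which has no identity
```

View pics/w2.png

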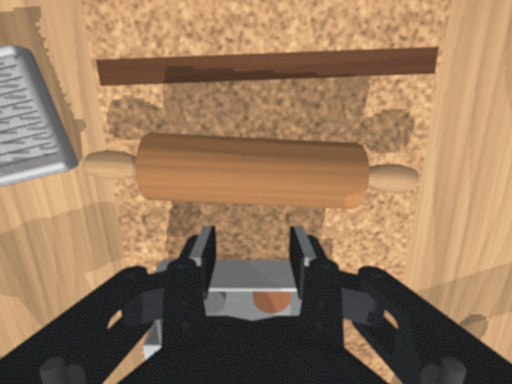

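The wrist view shows the pin at rows 133–208, parallel to within 1.8° of the strip (rows 47–85). It is now 92 mm from the strip. Second stroke.

```bash
python3 -m creep '{"delta_rot":[[0,0,0],[0,0,0],[0,0,0],[0,0,0],[0,0,0]],"linear":[[0.003,0,0.035],[0.003,0,0.07],[0.003,0,0.078],[0.003,0,0.081],[0.003,0,0.083]],"gripper":[0,0,0,0,0]}'
python3 -m creep '{"delta_rot":[[0,0,-0.1],[0,0,-0.2],[0,0,-0.4],[0,0,-0.5],[0,0,-0.7]],"linear":[[0.004,0,0],[0.011,0,0],[0.019,0,0],[0.027,0,0],[0.034,0,0]],"gripper":[0,0,0,0,0]}'
python3 -m creep '{"delta_rot":[[0,0,-0.1],[0,0,-0.3],[0,0,-0.4],[0,0,-0.5],[0,0,-0.5]],"linear":[[0.008,0,0],[0.016,0,0],[0.023,0,0],[0.028,0,0],[0.030,0,-0.003]],"gripper":[0,0,0,0,0]}'
python3 -m creep '{"delta_rot":[[0,0,0],[0,0,0],[0,0,0],[0,0,0],[0,0,0]],"linear":[[0,0,-0.03],[0,0,-0.06],[-0.02,0,-0.08],[-0.03,0,-0.08],[-0.03,0,-0.08]],"gripper":[0,0,0,0,0]}' | head -2
python3 look.py w3; python3 meas.py w3 2>&1| egrep "strip|pin"
```

```text
time_s: 7.2
position: [0.5594, 0.0492, 0.064]
tcp_rot: [-0.003, -0.695, 0.719, 0.001]
wrist_force: [-16.2, 4.6, 41.3]
finger_gap: 0.0426
grip_force: 20.6
time_s: 7.7
position: [0.5569, 0.0145, 0.0647]
tcp_rot: [-0.004, -0.7, 0.715, 0.002]
wrist_force: [-19.4, 1.7, 34.7]
finger_gap: 0.0425
grip_force: 17.7
time_s: 8.2
position: [0.5572, -0.0157, 0.0634]
tcp_rot: [-0.002, -0.702, 0.712, 0.001]
wrist_force: [-0.2, -0.7, -0.1]
finger_gap: 0.0425
grip_force: 0.0
time_s: 8.7
position: [0.5598, 0.0168, 0.1424]
t 8.7 tcp [0.5598 0.0168 0.1424] x [-0.012 -1.    -0.   ] y [-1.     0.012  0.002] F [-0.1 -0.7 -0.8] gap 0.042541951514227405
    S,sa=axis((cv2.morphologyEx(((im.max(2)<110)&(P[...,2]<.015)&valid&(v<85)).astype(np.uint8),cv2.MORPH_CLOSE,np.ones((5,5)))>0),.003,"strip")
```

```bash
sed -i 's/^S,sa=.*/S,sa=np.array([.545,-.0593,.003]),0.1/; s/&(v<200)//' meas.py; python3 meas.py w3 2>&1| egrep "strip|pin"
```

```text
pin C [0.5588 0.0062 0.035 ] len 0.2272 ang -4.45 rect [233.9  65.8] zdepth 0.0614
pin in strip x,y 0.0139 0.0655 rel ang -4.55 cam [ 0.559 -0.056  0.286]
```

View pics/w3.png

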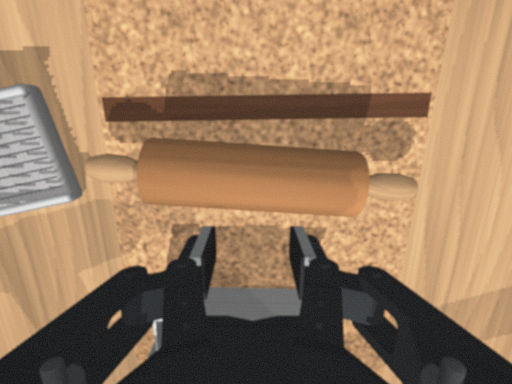

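The pin is now at rows 140–215, 65 mm from the strip and yawed -4.5°. I'll match the yaw, press more lightly, and rotate back during the stroke.

```bash
python3 -m creep '{"delta_rot":[[0,0,2],[0,0,3.7],[0,0,3.7],[0,0,3.7],[0,0,3.7]],"linear":[[-0.0075,0,0.035],[-0.0075,0,0.06],[-0.0075,0,0.074],[-0.0075,0,0.074],[-0.0075,0,0.074]],"gripper":[0,0,0,0,0]}'
python3 -m creep '{"delta_rot":[[0,0,0],[0,0,0],[0,0,0],[0,0,0],[0,0,0]],"linear":[[0,0,0.002],[0,0,0.004],[0,0,0.006],[0,0,0.007],[0,0,0.008]],"gripper":[0,0,0,0,0]}'
```

```text
time_s: 9.25
position: [0.5599, 0.023, 0.0683]
tcp_rot: [-0.001, -0.679, 0.734, 0.001]
wrist_force: [0.1, 0.0, 1.1]
finger_gap: 0.0428
grip_force: 0.0
time_s: 9.75
position: [0.5609, 0.0239, 0.0631]
tcp_rot: [0.0, -0.679, 0.734, -0.0]
wrist_force: [-3.8, 2.5, 12.8]
finger_gap: 0.0427
grip_force: 6.6
```

Light contact, 13 N. Stroke, with the yaw correction.

```bash
python3 -m creep '{"delta_rot":[[0,0,-0.3],[0,0,-0.6],[0,0,-1.0],[0,0,-1.4],[0,0,-1.8]],"linear":[[0.004,0,0],[0.011,0,0],[0.019,0,0],[0.027,0,0],[0.034,0,0]],"gripper":[0,0,0,0,0]}'
python3 -m creep '{"delta_rot":[[0,0,-0.4],[0,0,-0.8],[0,0,-1.2],[0,0,-1.5],[0,0,-1.5]],"linear":[[0.008,0,0],[0.016,0,0],[0.023,0,0],[0.028,0,0],[0.030,0,-0.003]],"gripper":[0,0,0,0,0]}'
python3 -m creep '{"delta_rot":[[0,0,0],[0,0,0],[0,0,0],[0,0,0],[0,0,0]],"linear":[[0,0,-0.03],[0,0,-0.06],[-0.02,0,-0.08],[-0.03,0,-0.08],[-0.03,0,-0.08]],"gripper":[0,0,0,0,0]}' | head -2
python3 look.py w4; python3 meas.py w4 2>&1| egrep "strip|pin"
```

```text
time_s: 10.25
position: [0.5582, -0.0106, 0.0649]
tcp_rot: [0.0, -0.691, 0.723, -0.001]
wrist_force: [-6.2, 0.4, 18.6]
finger_gap: 0.0427
grip_force: 9.4
time_s: 10.75
position: [0.5563, -0.0407, 0.0655]
tcp_rot: [0.0, -0.7, 0.714, -0.0]
wrist_force: [-0.7, -0.1, -1.1]
finger_gap: 0.0427
grip_force: 0.0
time_s: 11.25
position: [0.5569, -0.0091, 0.1442]
t 11.25 tcp [ 0.5569 -0.0091  0.1442] x [-0.018 -1.    -0.001] y [-1.     0.018 -0.   ] F [ 0.2 -0.9 -0. ] gap 0.042751028811461
pin C [ 0.5562 -0.0262  0.035 ] len 0.2271 ang -4.65 rect [234.   65.9] zdepth 0.0615
pin in strip x,y 0.0113 0.0331 rel ang -4.75 cam [ 0.556 -0.082  0.288]
```

```bash
python3 -m creep '{"delta_rot":[[0,0,2],[0,0,3.7],[0,0,3.7],[0,0,3.7],[0,0,3.7]],"linear":[[-0.001,0,0.035],[-0.001,0,0.06],[-0.001,0,0.074],[-0.001,0,0.074],[-0.001,0,0.074]],"gripper":[0,0,0,0,0]}'|head -2
python3 -m creep '{"delta_rot":[[0,0,0],[0,0,0],[0,0,0],[0,0,0],[0,0,0]],"linear":[[0,0,0.002],[0,0,0.004],[0,0,0.006],[0,0,0.008],[0,0,0.009]],"gripper":[0,0,0,0,0]}'
python3 -m creep '{"delta_rot":[[0,0,-0.3],[0,0,-0.8],[0,0,-1.3],[0,0,-1.9],[0,0,-2.4]],"linear":[[0.004,0,0],[0.011,0,0],[0.019,0,0],[0.027,0,0],[0.034,0,0]],"gripper":[0,0,0,0,0]}'
python3 -m creep '{"delta_rot":[[0,0,-0.5],[0,0,-1.0],[0,0,-1.5],[0,0,-1.8],[0,0,-1.8]],"linear":[[0.008,0,0],[0.016,0,0],[0.023,0,0],[0.028,0,0],[0.030,0,-0.003]],"gripper":[0,0,0,0,0]}'
python3 -m creep '{"delta_rot":[[0,0,0],[0,0,0],[0,0,0],[0,0,0],[0,0,0]],"linear":[[0,0,-0.03],[0,0,-0.06],[-0.02,0,-0.08],[-0.03,0,-0.08],[-0.03,0,-0.08]],"gripper":[0,0,0,0,0]}' | head -2
python3 look.py w5; python3 meas.py w5 2>&1| egrep "strip|pin"
```

```text
time_s: 11.8
position: [0.5567, -0.0097, 0.0695]
time_s: 12.3
position: [0.5576, -0.009, 0.0632]
tcp_rot: [0.0, -0.677, 0.736, -0.0]
wrist_force: [-4.6, 2.5, 14.2]
finger_gap: 0.043
grip_force: 7.3
time_s: 12.8
position: [0.5548, -0.0435, 0.0649]
tcp_rot: [0.001, -0.692, 0.722, -0.001]
wrist_force: [-5.0, 0.5, 18.3]
finger_gap: 0.0427
grip_force: 9.4
time_s: 13.3
position: [0.553, -0.0736, 0.0655]
tcp_rot: [0.0, -0.703, 0.711, -0.0]
wrist_force: [-0.1, -0.2, 0.2]
finger_gap: 0.0426
grip_force: 0.0
time_s: 13.8
position: [0.5532, -0.0419, 0.1442]
t 13.8 tcp [ 0.5532 -0.0419  0.1442] x [-0.01  -1.    -0.001] y [-1.    0.01 -0.  ] F [ 0.2  0.4 -0.2] gap 0.04259156656401953
pin C [ 0.5537 -0.0587  0.035 ] len 0.227 ang -4.39 rect [233.8  66. ] zdepth 0.0615
pin in strip x,y 0.0087 0.0006 rel ang -4.49 cam [ 0.553 -0.115  0.288]
```

View pics/w5.png

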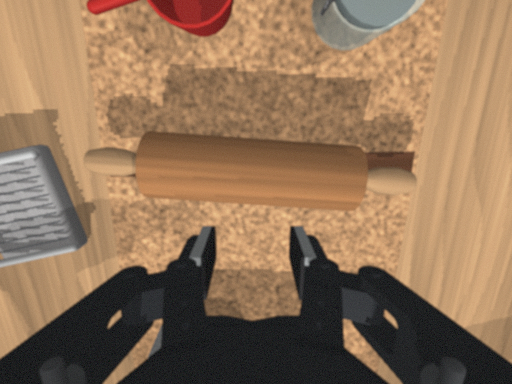

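The pin lies on the strip, with the strip's end showing just beyond the right handle at (415,160). It is 0.6 mm off the centre line and 4.5° off parallel. Next: shut the fingers, move in front of the tray, and push.

```bash
python3 -m creep '{"delta_rot":[[0,0,0.5],[0,0,1],[0,0,1.6],[0,0,1.6],[0,0,1.6]],"linear":[[-0.035,-0.01,0],[-0.08,-0.02,0],[-0.12,-0.024,0],[-0.147,-0.026,0],[-0.147,-0.026,0]],"gripper":[1,1,1,1,1]}'
python3 -m creep '{"delta_rot":[[0,0,0],[0,0,0],[0,0,0],[0,0,0],[0,0,0]],"linear":[[0,0,0.03],[0,0,0.06],[0,0,0.09],[0,0,0.106],[0,0,0.106]],"gripper":[1,1,1,1,1]}'
python3 -m creep '{"delta_rot":[[0,0,0],[0,0,0],[0,0,0],[0,0,0],[0,0,0]],"linear":[[-0.008,0,0],[-0.016,0,0],[-0.024,0,0],[-0.032,0,0],[-0.04,0,0]],"gripper":[1,1,1,1,1]}'
```

```text
time_s: 14.35
position: [0.5807, 0.106, 0.1423]
tcp_rot: [-0.001, -0.694, 0.72, 0.001]
wrist_force: [0.1, -0.9, 0.3]
finger_gap: 0.0005
grip_force: 0.0
time_s: 14.85
position: [0.5781, 0.1013, 0.0343]
tcp_rot: [-0.004, -0.693, 0.721, 0.002]
wrist_force: [-0.5, 0.1, 0.2]
finger_gap: 0.0001
grip_force: 0.0
time_s: 15.35
position: [0.5828, 0.1445, 0.0392]
tcp_rot: [0.0, -0.693, 0.72, -0.0]
wrist_force: [-0.7, -2.0, 1.3]
finger_gap: 0.0002
grip_force: 0.8
```

Pushing the tray, with about 2 N of resistance.

```bash
python3 -m creep '{"delta_rot":[[0,0,0],[0,0,0],[0,0,0],[0,0,0],[0,0,0]],"linear":[[-0.006,0,0],[-0.012,0,0],[-0.018,0,0],[-0.024,0,0],[-0.030,0,0]],"gripper":[1,1,1,1,1]}'
```

```text
time_s: 15.85
position: [0.5835, 0.1739, 0.0382]
tcp_rot: [-0.0, -0.693, 0.721, 0.0]
wrist_force: [0.5, -1.1, 1.5]
finger_gap: -0.0003
grip_force: 0.7
```

```bash
python3 -m creep '{"delta_rot":[[0,0,0],[0,0,0],[0,0,0],[0,0,0],[0,0,0]],"linear":[[-0.003,0,0],[-0.006,0,0],[-0.009,0,0],[-0.012,0,0],[-0.015,0,0]],"gripper":[1,1,1,1,1]}'
```

```text
time_s: 16.35
position: [0.5841, 0.1887, 0.0382]
tcp_rot: [-0.0, -0.693, 0.721, 0.0]
wrist_force: [0.0, -1.0, -0.2]
finger_gap: -0.0001
grip_force: 0.7
```

```bash
python3 -m creep '{"delta_rot":[[0,0,0],[0,0,0],[0,0,0],[0,0,0],[0,0,0]],"linear":[[-0.002,0,0],[-0.004,0,0],[-0.006,0,0],[-0.008,0,0],[-0.008,0,0]],"gripper":[1,1,1,1,1]}'
```

```text
time_s: 16.85
position: [0.5845, 0.197, 0.0383]
tcp_rot: [0.0, -0.693, 0.721, 0.0]
wrist_force: [0.0, 1.0, 0.0]
finger_gap: 0.0001
grip_force: 0.2
```

```bash
python3 -m creep '{"delta_rot":[[0,0,0],[0,0,0],[0,0,0],[0,0,0],[0,0,0]],"linear":[[-0.001,0,0],[-0.002,0,0],[-0.004,0,0],[-0.005,0,0],[-0.005,0,0]],"gripper":[1,1,1,1,1]}'
```

```text
time_s: 17.35
position: [0.5846, 0.2, 0.0382]
tcp_rot: [-0.001, -0.693, 0.721, -0.0]
wrist_force: [0.7, -7.1, 0.4]
finger_gap: 0.0
grip_force: 3.1
```

The force is rising, so the tray is at its stop. I'll confirm, then back away, lift and check.

```bash
python3 -m creep '{"delta_rot":[[0,0,0],[0,0,0],[0,0,0],[0,0,0],[0,0,0]],"linear":[[-0.001,0,0],[-0.002,0,0],[-0.003,0,0],[-0.003,0,0],[-0.003,0,0]],"gripper":[1,1,1,1,1]}'
python3 -m creep '{"delta_rot":[[0,0,0],[0,0,0],[0,0,0],[0,0,0],[0,0,0]],"linear":[[0.015,0,0],[0.045,0,0],[0.08,0,-0.02],[0.09,0,-0.07],[0.09,0,-0.12]],"gripper":[1,1,1,1,1]}'
python3 -m creep '{"delta_rot":[[0,0,0],[0,0,0],[0,0,0],[0,0,0],[0,0,0]],"linear":[[-0.01,0,-0.03],[-0.02,0,-0.06],[-0.02,0,-0.09],[-0.02,0,-0.09],[-0.02,0,-0.09]],"gripper":[1,1,1,1,1]}'
python3 look.py w6; python3 meas.py w6 2>&1| egrep "strip|pin"
```

```text
time_s: 17.85
position: [0.5845, 0.2, 0.0383]
tcp_rot: [-0.003, -0.693, 0.721, -0.001]
wrist_force: [3.1, -14.7, 2.2]
finger_gap: -0.0001
grip_force: 7.2
time_s: 18.35
position: [0.5806, 0.1128, 0.1579]
tcp_rot: [-0.001, -0.692, 0.722, 0.001]
wrist_force: [1.0, 1.3, 0.5]
finger_gap: -0.0001
grip_force: 0.0
time_s: 18.85
position: [0.5822, 0.1351, 0.2481]
tcp_rot: [0.001, -0.693, 0.721, 0.0]
wrist_force: [-0.7, -0.4, 0.1]
finger_gap: -0.0001
grip_force: 0.0
t 18.85 tcp [0.5822 0.1351 0.2481] x [-0.039 -0.999 -0.002] y [-0.999  0.039 -0.002] F [-0.7 -0.4  0.1] gap -0.00012975609364812693
pin C [ 0.5528 -0.042   0.035 ] len 0.2212 ang -2.24 rect [ 33. 189.] zdepth 0.0573
pin in strip x,y 0.0079 0.0173 rel ang -2.34 cam [0.579 0.062 0.391]
```

View pics/w6.png

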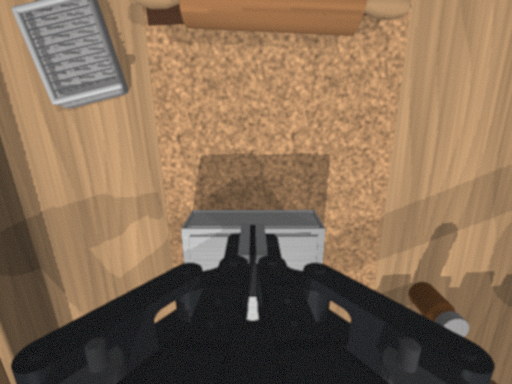

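The tray is flush with the tin (front edge at row ~212). The pin is cut off by the top of the picture, so this view can't measure it. I'll check it in the scene camera.

```bash
python3 - <<'E'
from h import *
im,D=get_image("scene"); cv2.imwrite("pics/s2.png",im)
c,f=K("scene"); T=np.array(c["cam_to_world"]); v,u=np.mgrid[:384,:512]
P=(np.stack([(u-c["cx"])/f,-(v-c["cy"])/f,-np.ones_like(u,float)],-1)*D[...,None])@T[:3,:3].T+T[:3,3]
m=(P[...,2]>.06)&(P[...,2]<.08)&(abs(P[...,1]+.055)<.05)&(abs(P[...,0]-.55)<.16); p=P[m]
w,V=np.linalg.eigh(np.cov(p[:,:2].T)); a=V[:,1]; print(len(p),p.mean(0),np.degrees(np.arctan(a[1]/a[0])))
E
```

```text
543 [ 0.56051786 -0.05996076  0.06498148] -4.441772255236808
```

View pics/s2.png

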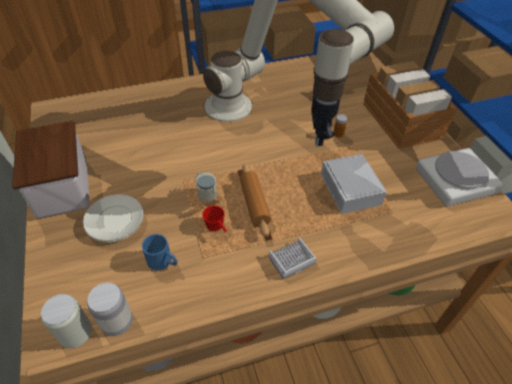

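The pin lies on the strip ((245,170) to (267,235)) at y≈-0.060, the tray is shut, and nothing else has moved. Handing in.

```bash
python3 -c "from rig import job_done; print(job_done())"
```

```text
the job is handed in; nothing more can be done
None
```

I rolled the pin onto the strip (about 1 mm off its centre line, about 4.5° off parallel), pushed the tray home against its stop, saw no bystander moved in the final view, and handed the job in; no verdict came back.

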